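# Feel out the concealed battery release of a cold-store logger

## Robot

A 6-joint arm with a two-finger parallel gripper is mounted at the origin on the work surface. World frame = base frame: x ahead of the robot, y to its left, z up, the work surface at z = 0. Lengths are in m, angles in rad, forces in N, time in s.
With the tool pointing down it reaches from about 0.4 to 0.825 m from the base axis. Payload 7 kg.
Tool frame: the origin (TCP) lies at the very end of the fingers, on their centre line; the grasp point (between the pads) lies 19 mm behind it; z points along the fingers, y is the direction in which the jaws open and shut (so a half turn about z gives the same grasp; the last joint's range is limited). The gripper opens to 88 mm and grips with 3 to 60 N. Pads are 19 mm wide; open, the fingers measure 130 mm over their backs; the gripper's body (78 mm by 193 mm) begins 47 mm behind the grasp point.
Start: joints at [-1.057, 0.359, 0.012, 0, -1.224, -0.288], TCP at [0.151, -0.658, 0.227] pointing down, gripper open.
Joint ranges: [-3.07, 3.07], [-1.43, 2.12], [-1.02, 1.25], [-3.03, 1.67], [-3.05, -0], [-3.03, 3.03]. Speed limits (rad/s): [2.39, 2.39, 3.01, 3.14, 3.14, 3.14].

## Interface

Orientations are given as [roll, pitch, yaw] about the fixed x, y, z axes, in that order (R = Rz(yaw) Ry(pitch) Rx(roll)).
In Python, from station import arm gives the robot as it stands.
- The arm moves only by the shell command python3 -m inch 'ROWS' [FORCE]. ROWS is text: rows parted by semicolons, each of 7 numbers parted by spaces: the closure, from 0 (fully open) to 1 (shut), then the shift along the tool's x, y, z each as a share of 300 mm, from -1 to 1, then the turn, a rotation vector about the tool's x, y, z each as a share of 60 degrees, from -1 to 1. In form: grip tx ty tz rx ry rz; .... A call has 1 to 12 rows; each row is the pose to reach, as a shift and turn from the pose commanded when the call began, along the tool's axes at that moment; what a row does not reach only later rows make up. A row lasts 1/10 s, in which the tool goes at most 50 mm and 8.59 degrees, less where a joint would pass 70% of its speed; a pose out of reach is approached as far as the arm can. A call with a number of a shift or a turn outside -1 to 1 is refused whole. A call with a gripper value outside its range is refused whole. The fingers move at their own pace and stop on an object; FORCE is the grip in N (left out, the last holds). Time passes only in rows, so rows that repeat a pose let the fingers close. It gives the time, the measured TCP pose, the force and the opening at its end, in the units of the state.
- arm.get_state(): the state, without advancing time (a new reading comes with each control period).
- arm.grab_frame(name): name is "scene" or "top"; returns a dict with "img" (384x512x3 uint8, red, green, blue), "range_z" (384x512 float32, m along the optical axis (not along the pixel's ray), 0 where there is no reading), "fx", "fy", "cx", "cy" (pixels), "extrinsics" (4x4, takes a point from world to camera coordinates). Camera axes: x right, y up, looking along -z (the intrinsics and any distortion apply to the point x, -y, -z); pixel columns grow to the right and rows downward; lengths in m; the calibration is good to about 2 mm. A picture is of the moment at which its call begins.
- arm.job_done(): hands the job in, once; it reports no verdict.
The state is a dict: "t": time; "q": joint angles; "qd": joint speeds; "joint_efforts": joint torques, N m; "eef_pos": TCP position; "ee_rot": TCP orientation; "force": force on the tool from outside, world axes, zero at the start; "moment": the same for the moment, N m; "width": finger opening in m.
Only numpy, scipy, OpenCV 4.12 (cv2) and the standard library are available. Lean on these libraries where they do the work, as an engineer would, in place of code of your own. Each camera call takes 0.05 s, during which the arm holds its last target.

## Task

The temperature logger on the bench needs new batteries: feel across its flat steel top panel with the fingertips for the concealed release, one of two slightly sunk square plates of which only one gives, and press that plate fully in so that the battery door comes up ajar. Then take the hand away, leaving the door ajar. Do not touch the door itself, pick up or shift anything that stands around, or lean hard on anything.

Things in the scene. Friction and masses are not known exactly. Their poses are not given: they have to be found in the camera images.
- housing: Temperature logger of the cold store: low metal housing fixed to the bench, 144 mm (x) by 352 mm (y). Origin on the bench under the centre of its level steel top panel; x points across it, away from the robot, y along it, towards the battery door, z up. Past the panel on the +y side the door lies flush; on the -y side is a step 34 mm high with two spare cells.
- panel (a point): Centre of the top panel's face, 50 mm above the bench, axes as the housing's. Panel 128 (x) by 192 mm (y), flush 8 mm rim round it. Six square fields of 64 mm, centred at x = -32, +32 and y = -64, 0, +64 mm. Four are flat, rigid steel. The other two, anywhere among the six, have a sunk plate (see panel_face).
- panel_face (a point): Same point as panel. Each of the two special fields has a 48 mm square opening in its middle, filled by a 46 mm square steel plate whose face is 3 mm below the panel. They look alike: one is a rigid blank, the other is the release and gives when pushed (release). Their places differ each time; which one gives can only be felt.
- release (a joint): Travel of the release plate in m: 0 = untouched, face 3 mm below the panel; 0.008 = fully in at a hard stop, face 11 mm below the panel. Moves straight down, takes about 3 to 5 N, has no spring, stays where it is pushed. Going in, it swings the battery door up in proportion (0.04 rad per mm).
- door_hinge (a joint): Opening angle of the battery door in rad: 0 = shut and flush, about 0.32 = fully ajar (release fully in).
- battery_door: The battery door: grey flap 130 mm (x) by 71 mm (y), 4 mm thick, in the housing's top on its +y side. Origin at the middle of its hinge edge, 105 mm from the housing's origin along +y and 50 mm above the bench; the flap runs from there along +y, and its far edge rises about 23 mm when ajar. Not to be touched.
- cell_a: Spare battery cell standing loose on the housing's step, 26 mm in diameter, 50 mm tall; origin under its centre. Leave alone.
- cell_b: Second spare cell, same shape, on the same step. Leave alone.
- bonbon_a: Dark chocolate dome, 29 mm in diameter, 25 mm tall, loose on the bench in front of the housing; origin under its centre. Leave alone.
- bonbon_b: Second chocolate dome, same shape, in front of the housing. Leave alone.
- spatula: Spatula about 240 mm long lying on the bench just behind the housing; origin under its middle. Leave alone.
- jar: Closed jar, 68 mm in diameter, 90 mm tall, on the robot's left; origin under its centre. Leave alone.
- bowl: Steel bowl, 110 mm in diameter, 50 mm tall, on the robot's right; origin under its centre. Leave alone.
- mould: Flat white chocolate mould, 120 x 200 x 22 mm, on the robot's left; origin under its centre. Leave alone.

How it is judged:
On the way:
1. the release plate is pressed fully in with a fingertip in the panel (value of joint release above 0.0065 m and contact force between the fingers and anything else above 0.5 N), for 0.05 s.
At the end, for the whole second after the job is handed in: The release plate stays pressed in by more than 6.5 mm of its 8 mm, the battery door stands ajar by more than 0.24 rad, and the eight loose things stand within 15 mm of where they were (value of joint release above 0.0065 m and value of joint door_hinge above 0.24 rad and distance of each of cell_a, cell_b, bonbon_a, bonbon_b, spatula, jar, bowl, mould from where it was at the start of the episode below 0.015 m); the robot touches nothing.
It fails at once if the robot touches the battery door (contact force between any of the fingers, the arm and battery_door above 1 N).
It fails at once if the hand leans on something with more than 60 N (contact force between any of the fingers, the arm and anything else above 60 N).
It fails at once if a loose thing is picked up or shifted by more than 15 mm (distance of any of cell_a, cell_b, bonbon_a, bonbon_b, spatula, jar, bowl, mould from where it was at the start of the episode above 0.015 m).
It also fails if it takes over 51 s, if anything falls off the work surface, if the arm or the gripper's body presses on something with over 40 N, if the wrist force passes 120 N, or if a joint passes its speed limit or range.

## Working session

There is one attempt and no reset: what is moved stays moved. The work goes in short steps, Python scripts to look and compute and a shell command to move; the robot and the scene stay as the last step left them, time stands still between calls to the robot, and variables do not carry over. Pictures are saved under pics/ and viewed, and the job is handed in when it is done.

```bash
mkdir -p pics; ls; python3 - <<'E'
from station import arm
import cv2, numpy as np
s=arm.get_state(); print({k:np.round(v,3).tolist() for k,v in s.items()})
for n in ("top","scene"):
    f=arm.grab_frame(n); cv2.imwrite(f"pics/{n}0.png",cv2.resize(f["img"][:,:,::-1],(768,576))); np.savez(f"{n}0.npz",**f)
    print(n,f["fx"],f["fy"],f["cx"],f["cy"],np.round(f["extrinsics"],3).tolist(),[k for k in f])
E
```

```text
pics
{'t': 0.0, 'q': [-1.057, 0.359, 0.011, -0.0, -1.224, -0.288], 'qd': [0.002, 0.0, -0.0, -0.001, 0.001, -0.001], 'joint_efforts': [0.001, -58.272, 29.306, 6.997, 0.007, -0.0], 'eef_pos': [0.151, -0.657, 0.226], 'ee_rot': [3.14, -0.0, -2.916], 'force': [-0.104, 0.951, -0.384], 'moment': [-0.024, 0.034, -0.008], 'width': 0.087}
top 424.7016636474041 424.7016636474041 258.362121831984 194.79571862926386 [[0.002, -1.0, -0.021, -0.003], [0.995, -0.0, 0.095, -0.513], [-0.095, -0.021, 0.995, -1.446], [0.0, 0.0, 0.0, 1.0]] ['img', 'range_z', 'fx', 'fy', 'cx', 'cy', 'extrinsics']
scene 403.6793755257841 403.6793755257841 251.793339583696 194.28059134305911 [[0.503, 0.864, 0.012, -0.246], [-0.488, 0.272, 0.829, 0.196], [0.714, -0.423, 0.559, -1.653], [0.0, 0.0, 0.0, 1.0]] ['img', 'range_z', 'fx', 'fy', 'cx', 'cy', 'extrinsics']
```

View pics/top0.png

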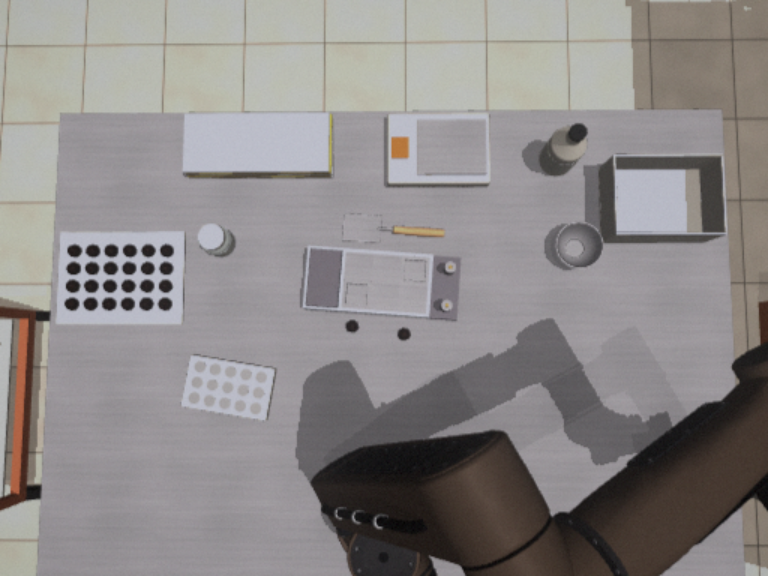

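View pics/scene0.png

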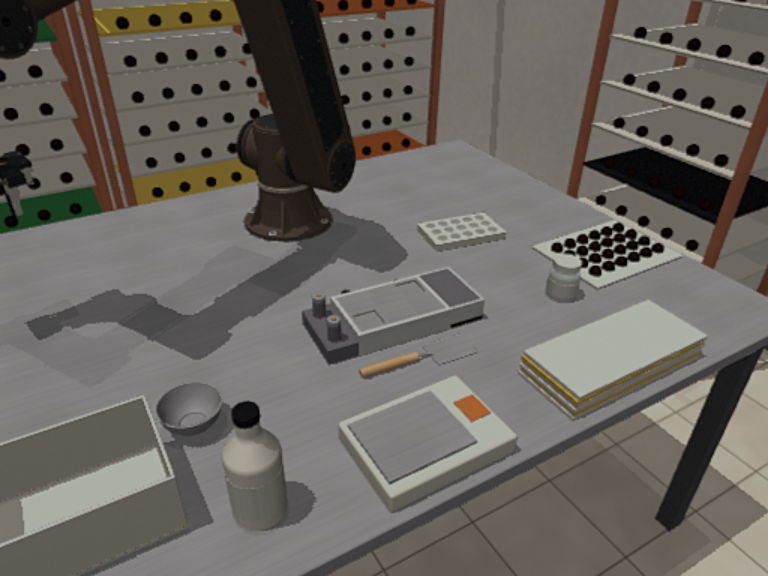

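The top view shows the housing at about (303–460, 245–320) in the enlarged picture. The door is at the left (+y), and two squares show at about (414,270) and (357,293). I'll zoom in on it.

```bash
python3 - <<'E'
import cv2, numpy as np
f=np.load("top0.npz"); im=f["img"][155:225,195:315,::-1]
cv2.imwrite("pics/top_crop.png",cv2.resize(im,None,fx=6.5,fy=6.5,interpolation=cv2.INTER_CUBIC))
E
```

```text
(no output)
```

View pics/top_crop.png

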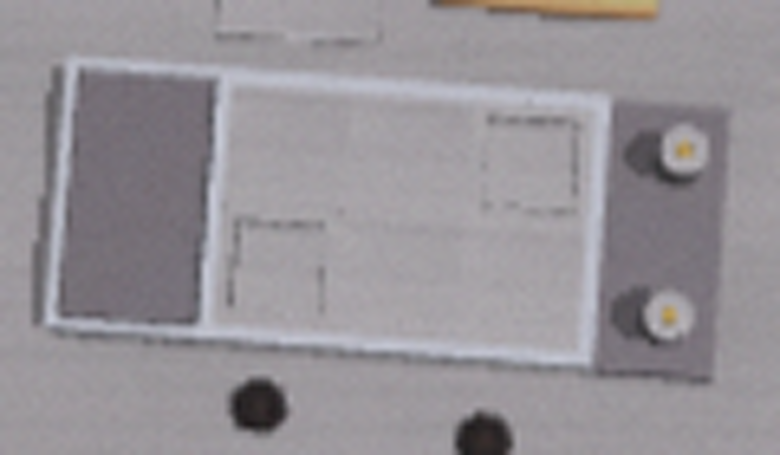

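```bash
cat > h.py <<'E'
import numpy as np
def px2w(f,u,v,z):
    E=f["extrinsics"];R=E[:3,:3];t=E[:3,3]
    d=np.array([(u-f["cx"])/f["fx"],-(v-f["cy"])/f["fy"],-1.0])
    c=-R.T@t; d=R.T@d
    return c+d*(z-c[2])/d[2]
E
python3 - <<'E'
import numpy as np
from h import px2w
f=np.load("top0.npz")
P={}
for n,(a,b),z in [("TL",(68,60),.05),("TR",(611,97),.05),("BR",(593,367),.05),("BL",(42,330),.05),("pA1",(488,118),.05),("pA2",(578,118),.05),("pA3",(578,212),.05),("pA4",(486,208),.05),
 ("pB1",(236,220),.05),("pB2",(324,224),.05),("pB3",(322,315),.05),("pB4",(230,308),.05),("ca",(685,150),.084),("cb",(669,315),.084),("b1",(259,405),.015),("b2",(484,438),.015)]:
    u,v=195+(a+.5)/6.5-.5,155+(b+.5)/6.5-.5
    P[n]=px2w(f,u,v,z); print(n,np.round(P[n],4), round(float(f["range_z"][int(round(v)),int(round(u))]),3))
print("A",sum(P[k] for k in("pA1","pA2","pA3","pA4"))/4,"B",sum(P[k] for k in("pB1","pB2","pB3","pB4"))/4)
y=(P["TL"]+P["BL"]-P["TR"]-P["BR"])/2; print("len",np.linalg.norm(y),"yaw of y",np.degrees(np.arctan2(y[1],y[0])))
x=(P["TL"]-P["BL"]); print(np.linalg.norm(x),np.linalg.norm(P["TR"]-P["BR"]), np.degrees(np.arctan2(x[1],x[0])))
yu=y/np.linalg.norm(y)
xu=np.array([yu[1],-yu[0],0])
c=(P["TR"]+P["BR"])/2+yu*.104   # frame -y edge at y=-104
c2=(P["TL"]+P["BL"])/2-yu*.184
print("c",c,c2)
# depth-based heights
for k in ("A","B"):
    s=1 if k=="A" else -1
    p=c+xu*.032*s-yu*.064*s; print(k,p)
E
```

```text
TL [0.6177 0.1805 0.05  ] 1.456
TR [ 0.5976 -0.106   0.05  ] 1.466
BR [ 0.4555 -0.096   0.05  ] 1.457
BL [0.4747 0.1922 0.05  ] 1.5
pA1 [ 0.5865 -0.0414  0.05  ] 1.457
pA2 [ 0.5864 -0.0886  0.05  ] 1.45
pA3 [ 0.5368 -0.0885  0.05  ] 1.439
pA4 [ 0.5389 -0.0403  0.05  ] 1.443
pB1 [0.5326 0.0909 0.05  ] 1.444
pB2 [0.5305 0.0447 0.05  ] 1.451
pB3 [0.4826 0.0455 0.05  ] 1.442
pB4 [0.4863 0.0937 0.05  ] 1.457
ca [ 0.5648 -0.142   0.084 ] 1.415
cb [ 0.4801 -0.1332  0.084 ] 1.402
b1 [0.437  0.0808 0.015 ] 1.459
b2 [ 0.4196 -0.0393  0.015 ] 1.457
A [ 0.56214507 -0.06468425  0.05      ] B [0.50798965 0.06867172 0.05      ]
len 0.2880166920464033 yaw of y 86.08805544521444
0.14349402493742341 0.14241061767955082 -4.662314871059877
c [0.53363764 0.00277584 0.05      ] [0.53363878 0.00279249 0.05      ]
A [ 0.56119679 -0.06325819  0.05      ]
B [0.50607849 0.06880987 0.05      ]
```

Plate A is at about (0.5615, −0.064), in the far right field near the cells. Plate B is at about (0.507, 0.069), in the near left field near the door. The housing yaw is about −3.9°. I'll close the fingers and line the jaw axis up with the housing's x, which means a tool yaw of −93.9°.

```bash
python3 -m inch '1 -0.87 0.93 0 0 0 -0.6; 1 -0.87 0.93 0 0 0 -0.6; 1 -0.87 0.93 0 0 0 -0.6; 1 -0.87 0.93 0 0 0 -0.6; 1 -0.87 0.93 0 0 0 -0.6; 1 -0.87 0.93 0 0 0 -0.6; 1 -0.87 0.93 0 0 0 -0.6; 1 -0.87 0.93 0 0 0 -0.6; 1 -0.87 0.93 0 0 0 -0.6; 1 -0.87 0.93 0 0 0 -0.6; 1 -0.87 0.93 0 0 0 -0.6' 10
cat >> h.py <<'E'
def goto(st,p,yaw_deg=-93.9):
    from scipy.spatial.transform import Rotation as Ro
    R=Ro.from_euler("xyz",st["ee_rot"]); T=Ro.from_euler("xyz",[np.pi,0,np.radians(yaw_deg)])
    d=R.inv().apply(np.array(p)-st["eef_pos"])/0.3
    r=(R.inv()*T).as_rotvec(degrees=True)/60
    print("t",st["t"],"pos",np.round(st["eef_pos"],4),"rot",np.round(np.degrees(st["ee_rot"]),2),"F",np.round(st["force"],2),"w",round(float(st["width"]),4)); print(" shift",np.round(d,4),"turn",np.round(r,4))
E
python3 -c "
from h import *
from station import arm
goto(arm.get_state(),[.5615,-.064,.15])"
```

```text
t: 1.2
eef_pos: [0.3427, -0.3279, 0.2264]
ee_rot: [3.141, -0.0, -2.288]
force: [0.6, -0.3, 0.5]
width: 0.0051
t 1.2 pos [ 0.3427 -0.3279  0.2264] rot [ 1.7998e+02 -1.0000e-02 -1.3108e+02] F [ 0.63 -0.32  0.55] w 0.0051
 shift [-1.1424  0.0281  0.2544] turn [ 4.000e-04 -1.000e-04 -6.197e-01]
```

```bash
python3 -m inch '1 -1 0.02 0.1 0 0 -0.62; 1 -1 0.02 0.1 0 0 -0.62; 1 -1 0.02 0.1 0 0 -0.62; 1 -1 0.02 0.1 0 0 -0.62; 1 -1 0.02 0.1 0 0 -0.62; 1 -1 0.02 0.1 0 0 -0.62; 1 -1 0.02 0.1 0 0 -0.62; 1 -1 0.02 0.1 0 0 -0.62; 1 -1 0.02 0.1 0 0 -0.62'
python3 - <<'E'
from h import *
from station import arm
import cv2
goto(arm.get_state(),[.5615,-.064,.1])
for n in ("scene","top"):
    f=arm.grab_frame(n); np.savez(n+"1.npz",**f)
    cv2.imwrite(f"pics/{n}1.png",cv2.resize(f["img"][80:300,100:393,::-1],None,fx=2.7,fy=2.7,interpolation=cv2.INTER_CUBIC))
E
```

```text
t: 2.1
eef_pos: [0.535, -0.0986, 0.1962]
ee_rot: [3.141, -0.0, -1.64]
force: [-0.3, -1.0, 0.2]
width: 0.0003
t 2.1 pos [ 0.535  -0.0986  0.1962] rot [ 1.7994e+02 -1.0000e-02 -9.3950e+01] F [-0.34 -0.95  0.22] w 0.0003
 shift [-0.1212 -0.0805  0.3205] turn [ 0.001  -0.0002 -0.0009]
```

View pics/scene1.png

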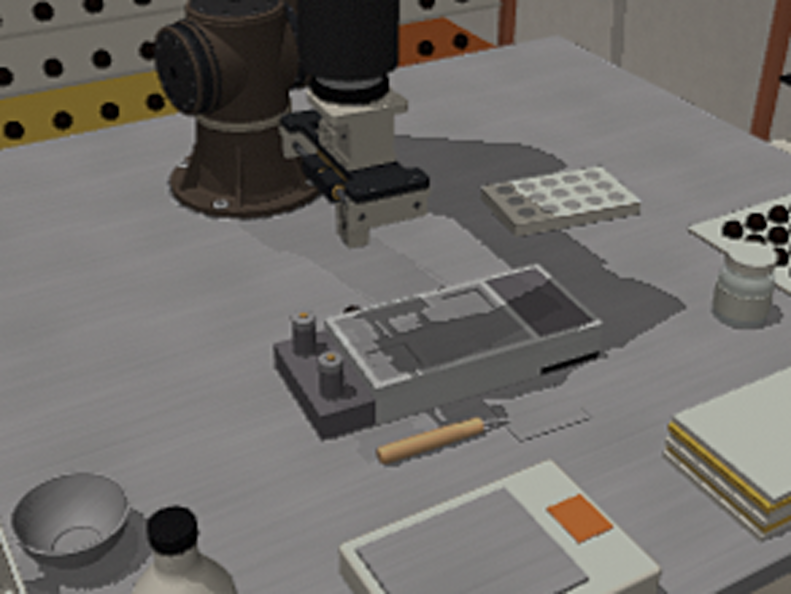

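The arm hangs above the housing. The closed fingertips at (355,235) in the crop form one narrow stub, and the wide blocks sit well above the tip. I'll go above plate A.

```bash
python3 -m inch '1 -0.121 -0.081 0.25 0 0 0; 1 -0.121 -0.081 0.25 0 0 0; 1 -0.121 -0.081 0.35 0 0 0; 1 -0.121 -0.081 0.4 0 0 0; 1 -0.121 -0.081 0.4 0 0 0; 1 -0.121 -0.081 0.4 0 0 0; 1 -0.121 -0.081 0.4 0 0 0'
python3 - <<'E'
from h import *
from station import arm
goto(arm.get_state(),[.5615,-.064,.05])
E
```

```text
t: 2.9
eef_pos: [0.5631, -0.0632, 0.0781]
ee_rot: [-3.139, 0.0, -1.639]
force: [-0.7, 0.4, 0.4]
width: 0.0005
t 2.9 pos [ 0.5631 -0.0632  0.0781] rot [-1.7986e+02  3.0000e-02 -9.3900e+01] F [-0.69  0.41  0.35] w 0.0005
 shift [0.003  0.0053 0.0938] turn [-0.0023  0.0005  0.0001]
```

```bash
python3 -m inch '1 0 0.004 0.03 0 0 0; 1 0 0.004 0.05 0 0 0; 1 0 0.004 0.07 0 0 0; 1 0 0.004 0.08 0 0 0; 1 0 0.004 0.085 0 0 0; 1 0 0.004 0.085 0 0 0'
python3 -m inch '1 0 0 0.004 0 0 0; 1 0 0 0.007 0 0 0; 1 0 0 0.007 0 0 0'
python3 - <<'E'
from h import *
from station import arm
goto(arm.get_state(),[.5615,-.064,.047])
E
```

```text
t: 3.5
eef_pos: [0.5609, -0.0627, 0.0508]
ee_rot: [3.141, -0.0, -1.638]
force: [0.5, -0.2, 0.5]
width: 0.0004
t: 3.8
eef_pos: [0.5611, -0.0627, 0.049]
ee_rot: [-3.142, 0.0, -1.638]
force: [-0.0, 1.2, -0.7]
width: 0.0007
t 3.8 pos [ 0.5611 -0.0627  0.049 ] rot [-180.      0.    -93.87] F [-0.03  1.22 -0.74] w 0.0007
 shift [ 0.0042 -0.0018  0.0065] turn [-0.0001  0.      0.0006]
```

No contact yet, with the tip about at panel level inside the opening. I'll go on down in 1 mm steps.

```bash
python3 -m inch '1 0 0 0.0033 0 0 0; 1 0 0 0.0033 0 0 0'
python3 -m inch '1 0 0 0.0033 0 0 0; 1 0 0 0.0033 0 0 0'
python3 -m inch '1 0 0 0.0033 0 0 0; 1 0 0 0.0033 0 0 0'
```

```text
t: 4.0
eef_pos: [0.561, -0.0627, 0.0479]
ee_rot: [3.141, -0.0, -1.638]
force: [-1.0, 0.3, -0.0]
width: 0.0008
t: 4.2
eef_pos: [0.5612, -0.0627, 0.0471]
ee_rot: [-3.141, 0.0, -1.638]
force: [-0.1, 0.5, 0.5]
width: 0.0004
t: 4.4
eef_pos: [0.5612, -0.0627, 0.0461]
ee_rot: [-3.141, 0.0, -1.638]
force: [-0.8, -0.2, 2.6]
width: 0.0006
```

```bash
python3 -m inch '1 0 0 0.0033 0 0 0; 1 0 0 0.0033 0 0 0'
python3 -m inch '1 0 0 0.0033 0 0 0; 1 0 0 0.0033 0 0 0'
```

```text
t: 4.6
eef_pos: [0.5611, -0.0627, 0.045]
ee_rot: [-3.141, 0.0, -1.638]
force: [0.8, 0.7, 2.7]
width: 0.0007
t: 4.8
eef_pos: [0.5612, -0.0627, 0.044]
ee_rot: [-3.141, 0.0, -1.638]
force: [0.0, -0.0, 2.3]
width: 0.0005
```

The force stays at about 2.5 N while the tip keeps moving down, so plate A gives. I'll continue to the stop.

```bash
python3 -m inch '1 0 0 0.003 0 0 0; 1 0 0 0.0067 0 0 0; 1 0 0 0.0067 0 0 0'
python3 -m inch '1 0 0 0.003 0 0 0; 1 0 0 0.0067 0 0 0; 1 0 0 0.0067 0 0 0'
python3 -m inch '1 0 0 0.0033 0 0 0; 1 0 0 0.0033 0 0 0'
```

```text
t: 5.1
eef_pos: [0.5611, -0.0627, 0.0418]
ee_rot: [-3.141, 0.0, -1.638]
force: [1.4, -0.3, 1.9]
width: 0.0
t: 5.4
eef_pos: [0.5612, -0.0627, 0.0399]
ee_rot: [-3.141, 0.0, -1.638]
force: [-0.2, -0.0, 0.9]
width: 0.0006
t: 5.6
eef_pos: [0.5612, -0.0627, 0.0393]
ee_rot: [-3.141, -0.0, -1.638]
force: [-0.3, 0.4, 6.0]
width: 0.0005
```

```bash
python3 -m inch '1 0 0 0.0033 0 0 0; 1 0 0 0.0033 0 0 0; 1 0 0 0.0033 0 0 0'
python3 - <<'E'
from h import *
from station import arm
import cv2
goto(arm.get_state(),[.5615,-.064,.15])
f=arm.grab_frame("scene"); cv2.imwrite("pics/scene2.png",cv2.resize(f["img"][150:260,170:330,::-1],None,fx=5,fy=5,interpolation=cv2.INTER_CUBIC))
E
```

```text
t: 5.9
eef_pos: [0.5612, -0.0627, 0.0392]
ee_rot: [-3.141, -0.0, -1.638]
force: [-3.5, 1.6, 14.8]
width: 0.0008
t 5.9 pos [ 0.5612 -0.0627  0.0392] rot [-1.7997e+02 -1.0000e-02 -9.3840e+01] F [-3.51  1.56 14.77] w 0.0008
 shift [ 0.0043 -0.0016 -0.3695] turn [-0.0006 -0.0001  0.0011]
```

View pics/scene2.png

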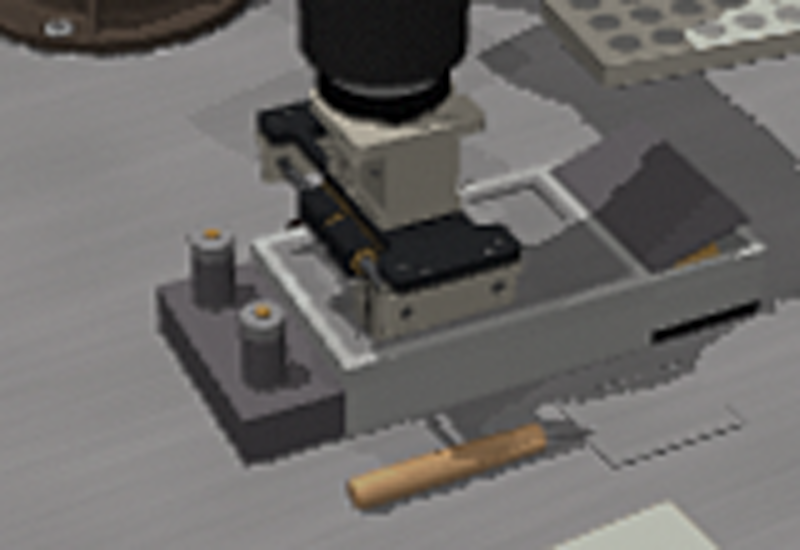

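The plate is at its stop: the TCP is at z = 0.039 (11 mm below the panel) and the force rose to 15 N. The door at (680,210) is clearly ajar, and both cells still stand at (213,270) and (262,345). I'll pull straight up.

```bash
python3 -m inch '1 0 0 -0.02 0 0 0; 1 0 0 -0.05 0 0 0; 1 0 0 -0.12 0 0 0; 1 0 0 -0.25 0 0 0; 1 0 0 -0.4 0 0 0; 1 0 0 -0.5 0 0 0; 1 0 0 -0.6 0 0 0; 1 0 0 -0.6 0 0 0; 1 0 0 -0.6 0 0 0; 1 0 0 -0.6 0 0 0'
python3 - <<'E'
from h import *
from station import arm
import cv2
goto(arm.get_state(),[.5615,-.064,.2])
f=arm.grab_frame("scene"); cv2.imwrite("pics/scene3.png",cv2.resize(f["img"][130:280,140:340,::-1],None,fx=4,fy=4,interpolation=cv2.INTER_CUBIC))
# door far edge height from depth
E=f["extrinsics"];vv,uu=np.mgrid[0:384,0:512];z=f["range_z"]
C=np.stack([(uu-f["cx"])/f["fx"]*z,-(vv-f["cy"])/f["fy"]*z,-z],-1)
W=(C-E[:3,3])@E[:3,:3]
h=np.radians(86.1);yu=np.array([np.cos(h),np.sin(h),0]);xu=np.array([yu[1],-yu[0],0])
D=W-np.array([.5336,.0028,0]);X=D@xu;Y=D@yu;Z=W[...,2]
m=(abs(X)<.06)&(Y>.11)&(Y<.176)&(Z>.04)&(Z<.09)
p=np.polyfit(Y[m],Z[m],1);print("door slope angle",np.arctan(p[0]),m.sum())
for n,x in(("A",1),("B",-1)):
    m=(abs(X-.032*x)<.015)&(abs(Y+.064*x)<.015)&(Z<.07)&(z>0);print(n,np.median(Z[m]) if m.any() else None,m.sum())
E
```

```text
t: 6.95
eef_pos: [0.5603, -0.0627, 0.2171]
ee_rot: [3.14, -0.0, -1.638]
force: [0.2, -1.0, -0.9]
width: 0.0004
t 6.95 pos [ 0.5603 -0.0627  0.2171] rot [179.9   -0.   -93.88] F [ 0.17 -1.   -0.93] w 0.0004
 shift [ 0.0041 -0.0045  0.0569] turn [ 0.0016 -0.      0.0004]
door slope angle 0.30589012652763886 524
A 0.036900010505035406 85
B 0.045799819801545676 45
```

View pics/scene3.png

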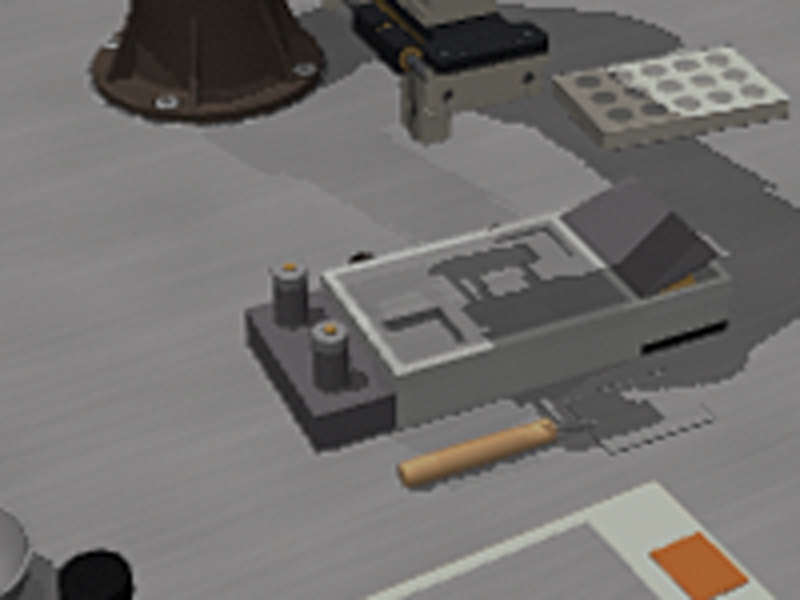

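The hand is clear at z = 0.217. Plate A at (430,330) is deeply sunk, the door at (640,230) stands ajar at about 0.31 rad, and the cells and spatula look unmoved. I'm handing the job in.

```bash
python3 -c "
from station import arm
print(arm.job_done())"
```

```text
the job is handed in; nothing more can be done
None
```

The release plate is pressed fully in, the battery door stands ajar, and I handed the job in with about 7 s on the robot's clock.

**What I did:** The top picture showed two sunk plates, one in the far field next to the spare cells and one in the near field next to the door. I felt the far one first with closed fingertips. It gave at about 2.5 N, so I pressed it down to its stop, where the force reached about 15 N. The other plate did not need touching. I then lifted the hand straight up to 217 mm.

**Last checks:**
- **Plate:** the fingertips stopped 10.8 mm below the panel, and the depth image afterwards put the plate about 13 mm below it. That 2 mm difference is within the camera's accuracy.
- **Door:** it measured about 0.31 rad open in the depth image.
- **Hand:** it was well clear of everything, with only sensor noise on the force reading.
- **Loose things:** the cells and spatula looked unmoved in the last picture. I did not measure any loose thing's position again. The bonbons and bowl were only partly in view there, and the jar was not in view. The arm passed well above all of them.

No check failed. The push force read slightly below the stated 3 to 5 N, and sensor noise is about 1 N.

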